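# Twist the drip dish onto its stand with the tea ball in the middle

## Task

Lift the blue pedestal dish by its arched handle, set its hollow foot over the steel spindle of the grey drip stand with the spout over the black line, all the way down, and then, holding it level, turn it a quarter turn anticlockwise (seen from above) so that the lug on its foot goes under the black claw and the spout is over the red drip cup. Do it gently: the steel tea ball lies loose in the dish and must stay in the middle, inside the white ring, all the time, and the other things near by must be left alone. Finish while still holding the dish by its handle; do not let go.

Things in the scene. Friction and masses are not known exactly. Their poses are not given: they have to be found in the camera images.
- drip_dish: Blue dish 156 mm across on a hollow foot, loose, 0.3 kg. Origin: centre of the foot's underside; z up, x to the spout. Foot: tube 44 mm across with a flange 60 mm across, 5 mm thick at the bottom; bore 26 mm across, 40 mm deep, open below. Rim 71 mm above the origin. A steel arch 155 mm high spans the dish along its y axis, legs 74 mm from the axis.
- dish_lug (a point): End of the black lug that sticks out of the foot's flange under the spout: 41 mm from the axis along the dish's x, 2.5 mm above its origin. The lug is 12 mm wide, 5 mm thick.
- dish_grip (a point): Centre of the black grip of the dish's handle, on the dish's axis 150 mm above its origin. The grip is 14 mm thick along the dish's x (close the fingers along the dish's x), 64 mm long along y, 22 mm high.
- dish_spout (a point): Tip of the dish's spout, 92 mm from the axis along the dish's x, 61 mm above its origin. The spout is 20 mm wide.
- dish_middle (a point): The place of the tea ball's centre when it lies in the middle of the dish, 61.7 mm above the dish's origin on its axis. The dish's floor is a shallow cone falling 0.28 mm per mm to the middle, with a white ring of 27 mm radius painted on it.
- tea_ball_center (a point): Centre of the steel tea ball, 32 mm across, 50 g, lying loose in the dish.
- drip_stand: Grey L-shaped drip stand, fixed. Origin: on its spindle's axis, at the underside. x points along the foot with the black line, y along the foot with the red drip cup; each foot is 36 mm wide and ends 115 mm from the axis. Base 9 mm thick, in the middle a disc of 62 mm radius, 10 mm thick. Upright steel spindle, 20 mm across, tapering to a point 47 mm above the origin.
- stand_line (a point): Middle of the black line on the stand, 94 mm from the spindle's axis along the stand's x, 9 mm above its origin. The line is 36 mm long, along x.
- stand_claw (a point): Underside of the black claw's overhang, 40 mm from the spindle's axis along the stand's y, 21 mm above its origin. The overhang is 22 mm wide, 6 mm thick and reaches in to 34 mm from the axis; its post begins 46 mm from the axis. When the dish is down, its lug passes under it with 6 mm to spare.
- stand_cup (a point): Centre of the mouth of the red drip cup, 94 mm from the spindle's axis along the stand's y, 25 mm above its origin. The cup is 38 mm across.
- stand_seat (a point): Point on the spindle's axis on top of the stand's base, 10 mm above its origin: where the dish's origin comes to lie when the dish is all the way down.
- salt_shaker: Bystander: salt shaker, 44 mm across, 90 mm tall, loose. Origin: centre of its underside.
- tea_jar: Bystander: glass jar with yellow lid, 84 mm across, 142 mm tall, loose. Origin: centre of its underside.
- mug_red: Bystander: red mug, 90 mm across, 87 mm tall, loose. Origin: centre of its underside.

How it is judged:
On the way, in this order (a step that is already met when the one before it is completed fails the run):
1. the dish is lifted clear of the worktop, held by its handle (height (world z) of drip_dish above 0.03 m and contact force between the fingers and drip_dish above 1 N and distance between the grasp point and dish_grip below 0.045 m), for 0.2 s.
2. the dish's foot is all the way down on the spindle, spout over the black line (horizontal distance between drip_dish and stand_seat below 0.005 m and z of drip_dish in the frame of stand_seat below 0.004 m and x of dish_spout in the frame of drip_stand above 0.05 m and y of dish_spout in the frame of drip_stand between -0.022 and 0.022 m), for 0.2 s.
At the end, for the whole second after the job is handed in: The dish is all the way down on the spindle (4 mm in height, 5 mm off axis), level to 4 degrees, at rest, spout over the red cup (tip within 16 mm sideways), tea ball at rest within 12 mm of the middle, and the gripper still holds the handle (within 45 mm of the grip's centre) (horizontal distance between drip_dish and stand_seat below 0.005 m and z of drip_dish in the frame of stand_seat below 0.004 m and y of dish_spout in the frame of drip_stand above 0.05 m and x of dish_spout in the frame of drip_stand between -0.016 and 0.016 m and angle between drip_dish's own z axis and vertical below 0.07 rad and distance between tea_ball_center and dish_middle below 0.012 m and linear speed of drip_dish below 0.02 m/s and linear speed of tea_ball below 0.03 m/s and contact force between the fingers and drip_dish above 1 N and distance between the grasp point and dish_grip below 0.045 m); the arm keeps its last pose, push and grip.
It fails at once if the tea ball rolls out of the white ring (more than 24 mm from the middle) (distance between tea_ball_center and dish_middle above 0.024 m).
It fails at once if the dish is tipped more than 11 degrees from level (angle between drip_dish's own z axis and vertical above 0.2 rad).
It fails at once if the dish is banged or pressed on the stand with more than 60 N (contact force between drip_dish and drip_stand above 60 N).
It fails at once if a bystander (salt shaker, jar or mug) is moved more than 20 mm (distance of any of salt_shaker, tea_jar, mug_red from where it was at the start of the episode above 0.02 m).
It fails at once if the dish, down on the stand, points its spout away from the drip cup's side of the black line (put down or turned the wrong way) (horizontal distance between drip_dish and stand_seat below 0.005 m and z of drip_dish in the frame of stand_seat below 0.004 m and y of dish_spout in the frame of drip_stand below -0.04 m).
It also fails if it takes over 58 s, if anything falls off the work surface, if the arm or the gripper's body presses on something with over 40 N, if the wrist force passes 120 N, or if a joint passes its speed limit or range.

## Robot

A 6-joint arm with a two-finger parallel gripper is mounted at the origin on a cart in front of the work surface, level with it; the furniture and walls round the work are solid. World frame = base frame: x ahead of the robot, y to its left, z up, the work surface at z = 0. Lengths are in m, angles in rad, forces in N, time in s.
With the tool pointing down it reaches from about 0.35 to 0.925 m from the base axis. Payload 6.4 kg.
Tool frame: the origin (TCP) lies between the finger pads; the fingertips stand 14 mm ahead of it and the grasp point (between the pads) lies 5 mm behind it (r.tcp_to_tips is the distance from the TCP to the fingertips, in m); y points along the fingers, x is the direction in which the jaws open and shut, and the axes are right-handed (so a half turn about y gives the same grasp; the last joint's range is limited). The gripper opens to 94 mm and grips with 3 to 60 N. Pads are 16 mm wide; open, the fingers measure 119 mm over their backs; the gripper's body (75 mm by 177 mm) begins 78 mm behind the grasp point.
Start: joints at [1.052, 0.245, 1.558, -0, 1.339, -0.174], TCP at [0.22, 0.612, 0.219] pointing down, gripper open.
Joint ranges: [-3.13, 3.13], [-1.02, 2.26], [0.13, 2.54], [-0.95, 4.09], [0.21, 2.88], [-2.74, 2.74]. Speed limits (rad/s): [2.57, 2.57, 3.14, 3.14, 3.14, 3.14].

## Interface

Orientations are given as a unit quaternion [x, y, z, w].
In Python, from bench import r gives the robot as it stands.
- The arm moves only by the shell command python3 -m jog 'ROWS' [FORCE]. ROWS is a JSON object of lists of equal length, an entry for each row: "claw": the opening, from 0 (shut) to 1 (fully open); "xyz": the shift along the tool's x, y, z in mm, a list of three; "turn": the turn about the tool's y in rad. In form: {"claw": [claw, ...], "xyz": [[x, y, z], ...], "turn": [turn, ...]}. A call has 1 to 12 rows; each row is the pose to reach, as a shift and turn from the pose commanded when the call began, along the tool's axes at that moment; what a row does not reach only later rows make up. A row lasts 1/12 s, in which the tool goes at most 41.7 mm and 7.16 degrees, less where a joint would pass 70% of its speed; a pose out of reach is approached as far as the arm can. A call with a gripper value outside its range is refused whole. The fingers move at their own pace and stop on an object; FORCE is the grip in N (left out, the last holds). Time passes only in rows, so rows that repeat a pose let the fingers close. It gives the time, the measured TCP pose, the force and the opening at its end, in the units of the state.
- r.state(): the state, without advancing time (a new reading comes with each control period).
- r.read_camera(name): name is "side" or "top" or "wrist"; returns (picture, depth): 400x640x3 uint8, red, green, blue; 400x640 float32, m along the optical axis (not along the pixel's ray), 0 where there is no reading.
- r.camera_info(name): a dict with "camera_matrix" (3x3 intrinsics, pixels), "origin" and "orientation" of the camera in the world. Camera axes: x right, y down, z forward; pixel columns grow to the right and rows downward; lengths in m; the calibration is good to about 2 mm. A picture is of the moment at which its call begins: read the wrist's pose just before it. camera_info takes no time and is no camera call; for the wrist camera it gives the pose at the moment of the call.
- r.close_job(): hands the job in, once; it reports no verdict.
The state is a dict: "time": time; "q": joint angles; "qvel": joint speeds; "joint_efforts": joint torques, N m; "eef_pos": TCP position; "eef_rot": TCP orientation; "force": force on the tool from outside, world axes, zero at the start; "ft_torque": the same for the moment, N m; "gripper_width": finger opening in m.
Only numpy, scipy, OpenCV 4.12 (cv2) and the standard library are available. Lean on these libraries where they do the work, as an engineer would, in place of code of your own. Each camera call takes 0.05 s, during which the arm holds its last target.

## Working session

There is one attempt and no reset: what is moved stays moved. The work goes in short steps, Python scripts to look and compute and a shell command to move; the robot and the scene stay as the last step left them, time stands still between calls to the robot, and variables do not carry over. Pictures are saved under pics/ and viewed, and the job is handed in when it is done.

```bash
ls; mkdir -p pics; python3 - <<'E'
from bench import r
import cv2,numpy as np
np.set_printoptions(precision=4,suppress=True)
s=r.state();print(s)
for n in("top","side","wrist"):
    i=r.camera_info(n);print(n,i)
    p,d=r.read_camera(n);cv2.imwrite(f"pics/{n}0.png",p[:,:,::-1]);np.savez(f"{n}0.npz",p=p,d=d,K=i["camera_matrix"],o=i["origin"],R=i["orientation"])
E
```

```text
pics
{'time': 0.0, 'q': array([ 1.0519,  0.2458,  1.559 , -0.    ,  1.3387, -0.1741]), 'qvel': array([ 0.001 ,  0.0011, -0.0013,  0.0004,  0.0004, -0.0009]), 'joint_efforts': array([ -0.002 , -41.5809, -31.4613,   0.0684,   0.033 ,  -0.0001]), 'eef_pos': array([0.2194, 0.6113, 0.2184]), 'eef_rot': array([ 0.5786,  0.4062, -0.4074, -0.5781]), 'force': array([ 0.3244, -0.0697,  0.4421]), 'ft_torque': array([0.0085, 0.0034, 0.0065]), 'gripper_width': 0.09434595239360487}
top {'camera_matrix': array([[361.5064,   0.    , 311.775 ],
       [  0.    , 361.5064, 201.4515],
       [  0.    ,   0.    ,   1.    ]]), 'origin': array([ 0.451 , -0.0393,  1.0087]), 'orientation': array([-0.7041,  0.7056, -0.0567,  0.0573])}
side {'camera_matrix': array([[373.7967,   0.    , 321.3837],
       [  0.    , 373.7967, 202.8141],
       [  0.    ,   0.    ,   1.    ]]), 'origin': array([0.576 , 0.6533, 0.6645]), 'orientation': array([ 0.0015,  0.9029, -0.4297,  0.0091])}
wrist {'camera_matrix': array([[275.3601,   0.    , 321.0417],
       [  0.    , 275.3601, 195.7097],
       [  0.    ,   0.    ,   1.    ]]), 'origin': array([0.141, 0.64 , 0.385]), 'orientation': array([0.8095, 0.5697, 0.0809, 0.1169])}
```

View pics/top0.png

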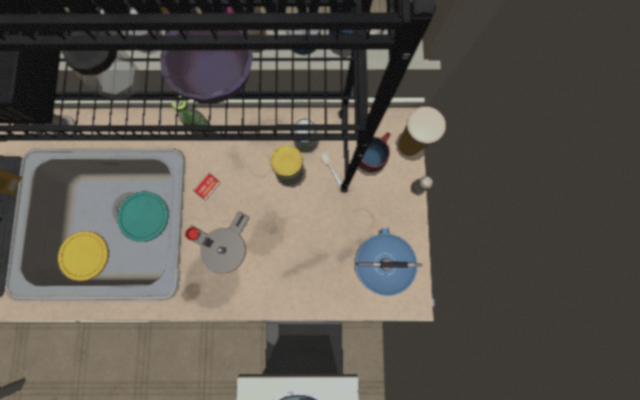

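View pics/side0.png

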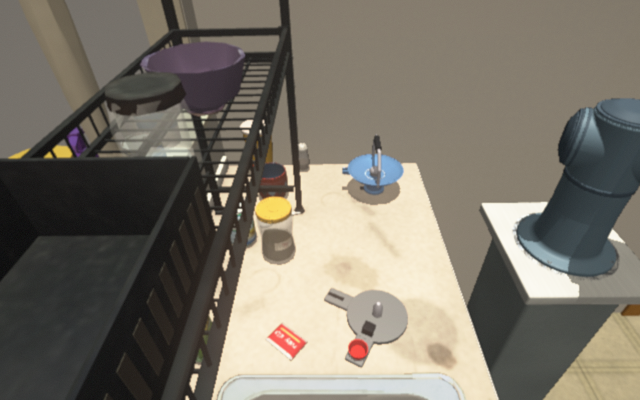

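```bash
python3 - <<'E'
from bench import r
from scipy.spatial.transform import Rotation as R
print(R.from_quat(r.state()['eef_rot']).as_matrix().round(3))
E
```

```text
[[ 0.338 -0.001 -0.941]
 [ 0.941 -0.001  0.338]
 [-0.001 -1.     0.   ]]
```

```bash
cat > h.py <<'E'
import numpy as np,cv2
from scipy.spatial.transform import Rotation as Rt
class V:
    def __init__(s,f):
        z=np.load(f);s.p=z['p'];s.d=z['d'];s.K=z['K'];s.o=z['o'];s.R=Rt.from_quat(z['R']).as_matrix()
        s.hsv=cv2.cvtColor(s.p,cv2.COLOR_RGB2HSV)
        v,u=np.mgrid[0:400,0:640]
        c=np.stack([(u-s.K[0,2])/s.K[0,0],(v-s.K[1,2])/s.K[1,1],np.ones(u.shape)],-1)
        s.W=(c*s.d[...,None])@s.R.T+s.o
        s.ray=c@s.R.T
    def plane(s,u,v,z):
        c=np.array([(u-s.K[0,2])/s.K[0,0],(v-s.K[1,2])/s.K[1,1],1.]);w=s.R@c
        return s.o+w*(z-s.o[2])/w[2]
    def proj(s,P):
        c=s.R.T@(np.asarray(P)-s.o);return (s.K@c)[:2]/c[2]
def snap(n,f):
    from bench import r
    i=r.camera_info(n);p,d=r.read_camera(n)
    np.savez(f,p=p,d=d,K=i["camera_matrix"],o=i["origin"],R=i["orientation"]);return V(f)
def crop(v,x0,y0,x1,y1,k,f):
    a=cv2.resize(v.p[y0:y1,x0:x1,::-1],None,fx=k,fy=k,interpolation=cv2.INTER_CUBIC);cv2.imwrite(f,a)
E
python3 - <<'E'
from h import *
np.set_printoptions(precision=4,suppress=True)
t=V('top0.npz');s=V('side0.npz')
crop(t,180,200,270,280,8,'pics/ts.png');crop(t,345,220,435,300,8,'pics/td.png');crop(s,310,270,430,370,6,'pics/ss.png');crop(s,330,125,420,205,8,'pics/sd.png')
for n,u,v in[('sp',222,250),('disc',235,262),('line',240,220),('cup',193,233),('dish',386,280),('grip',386,264),('spout',386,232),('jar',288,160),('shaker',426,183),('mug',373,153),('rack',345,188),('table',300,240)]:print(n,t.W[v,u])
E
```

```text
sp [0.4786 0.2006 0.0384]
disc [0.4469 0.1712 0.0088]
line [0.5623 0.1614 0.0065]
cup [0.5259 0.2886 0.0125]
dish [ 0.4006 -0.2294  0.0572]
grip [ 0.4423 -0.2095  0.1632]
spout [ 0.524  -0.2334  0.0586]
jar [0.696  0.0199 0.1427]
shaker [ 0.6484 -0.3352  0.0903]
mug [ 0.7537 -0.2141  0.0098]
rack [ 0.6474 -0.1303  0.0316]
table [ 0.5068 -0.0057 -0.0003]
```

View pics/ts.png

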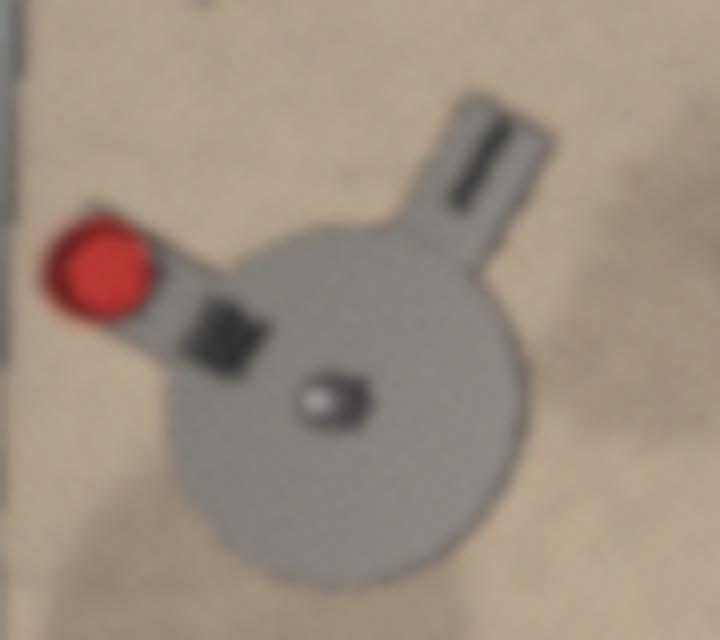

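View pics/td.png

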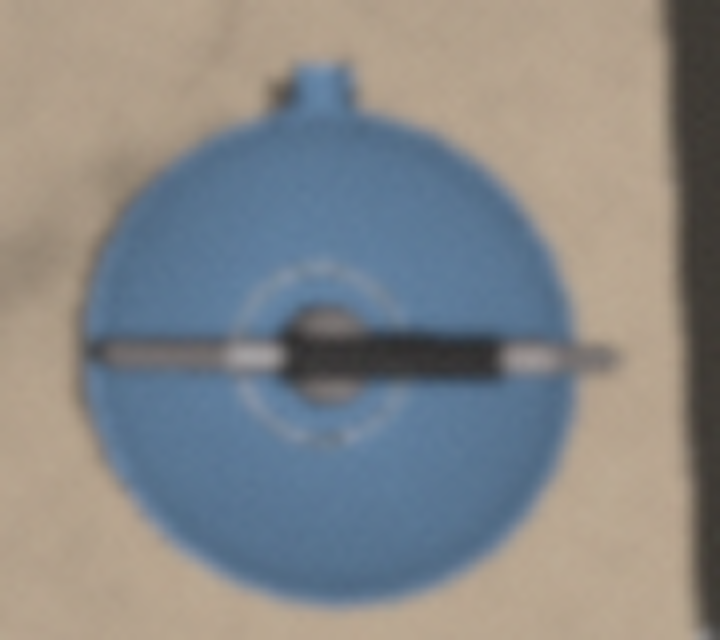

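View pics/ss.png

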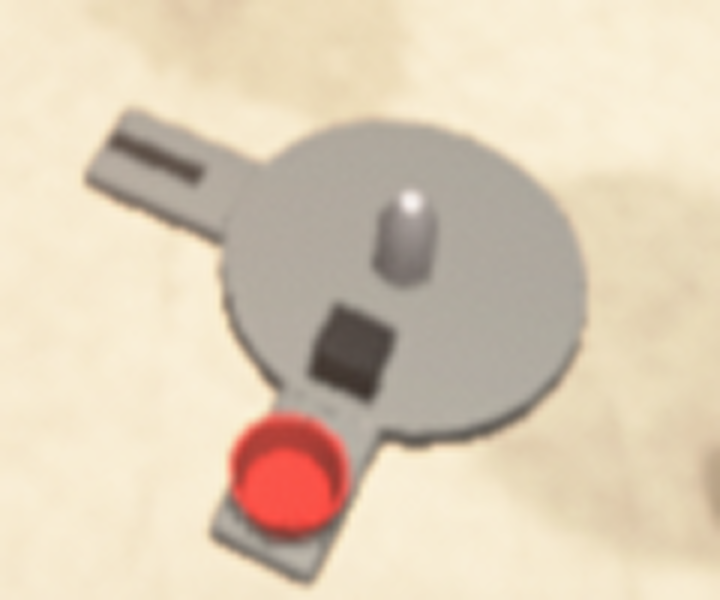

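View pics/sd.png

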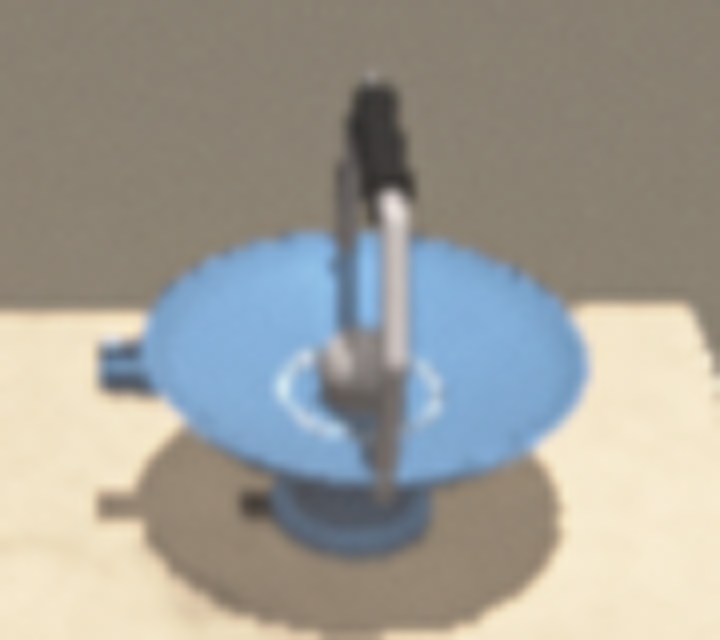

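```bash
python3 - <<'E'
from h import *
np.set_printoptions(precision=4,suppress=True)
t=V('top0.npz');s=V('side0.npz')
def circ(P):
    A=np.c_[2*P[:,:2],np.ones(len(P))];x=np.linalg.lstsq(A,(P[:,:2]**2).sum(1),rcond=None)[0];return x[0],x[1],np.sqrt(x[2]+x[0]**2+x[1]**2)
for n,V_,dbox,sbox in(('top',t,(345,220,435,300),(180,200,270,280)),('side',s,(330,125,420,205),(310,270,430,370))):
    H=V_.hsv;m=np.zeros((400,640),np.uint8)
    x0,y0,x1,y1=dbox
    b=((H[...,0]>95)&(H[...,0]<120)&(H[...,1]>80)).astype(np.uint8);m[y0:y1,x0:x1]=b[y0:y1,x0:x1]
    c=max(cv2.findContours(cv2.morphologyEx(m,cv2.MORPH_CLOSE,np.ones((5,5))),0,1)[0],key=cv2.contourArea)[:,0]
    P=np.array([V_.plane(u,v,.071) for u,v in c])
    for _ in range(4):
        cx,cy,R=circ(P);P=P[abs(np.hypot(P[:,0]-cx,P[:,1]-cy)-R)<.004]
    print(n,'rim',cx,cy,R,len(P),len(c))
    x0,y0,x1,y1=sbox
    rm=((H[...,1]>150)&((H[...,0]<8)|(H[...,0]>172)));m[:]=0;m[y0:y1,x0:x1]=rm[y0:y1,x0:x1]
    c=max(cv2.findContours(m,0,1)[0],key=cv2.contourArea);(u,v),_,_=e=cv2.fitEllipse(c);print('cup',e,V_.plane(u,v,.025),V_.plane(u,v,.0125))
    # grey of stand: low sat
    g=((H[...,1]<(35 if n=='top' else 30))&(H[...,2]>60));m[:]=0;m[y0:y1,x0:x1]=g[y0:y1,x0:x1]
    c=max(cv2.findContours(m,0,1)[0],key=cv2.contourArea)[:,0]
    P=np.array([V_.plane(u,v,.010) for u,v in c])
    P=P[np.abs(np.hypot(*(P[:,:2]-[.475,.19]).T)-.062)<.015]
    for _ in range(6):
        cx,cy,R=circ(P);P=P[abs(np.hypot(P[:,0]-cx,P[:,1]-cy)-R)<.003]
    print('disc',cx,cy,R,len(P))
    # black line and claw
    k=(H[...,2]<(85 if n=='top' else 110));m[:]=0;m[y0:y1,x0:x1]=k[y0:y1,x0:x1]
    N,l,st,ce=cv2.connectedComponentsWithStats(m)
    for i in range(1,N):
        if st[i,4]>5:print('blk',st[i],ce[i],V_.plane(*ce[i],.009),V_.plane(*ce[i],.027))
E
```

```text
top rim 0.44158102803894733 -0.22681458776023167 0.06314860234103893 12 284
cup ((191.7862091064453, 233.21495056152344), (10.496888160705566, 11.173711776733398), 82.1777572631836) [0.5244 0.2878 0.025 ] [0.5253 0.2919 0.0125]
disc 0.4798175255949104 0.20523788518795452 0.06020616537071201 61
blk [237 216   7  10  20] [239.65 220.05] [0.5618 0.1619 0.009 ] [0.5598 0.1583 0.027 ]
blk [204 238   9   9  58] [207.7241 241.9655] [0.5014 0.248  0.009 ] [0.5005 0.2428 0.027 ]
blk [222 248   4   5  14] [223.5    249.9286] [0.4796 0.2037 0.009 ] [0.4791 0.1994 0.027 ]
side rim 0.44388462707071835 -0.22669692783971407 0.06674544509817083 16 192
cup ((357.7755432128906, 348.8964538574219), (17.79108428955078, 18.837146759033203), 135.2042694091797) [0.5226 0.291  0.025 ] [0.5215 0.2839 0.0125]
disc 0.48015133877001415 0.20346068752873736 0.06158792187392788 38
blk [329 293  14   7  25] [335.92 296.  ] [0.5592 0.1613 0.009 ] [0.5596 0.1748 0.027 ]
blk [362 321  13  16 144] [368.0833 328.5903] [0.498  0.2393 0.009 ] [0.5002 0.2507 0.027 ]
blk [385 341   7   2   7] [388.     341.5714] [0.4628 0.2673 0.009 ] [0.4659 0.2779 0.027 ]
```

```bash
python3 - <<'E'
from h import *
np.set_printoptions(precision=4,suppress=True)
for n,dbox in(('top',(345,220,435,300)),('side',(330,125,420,205))):
    V_=V(n+'0.npz');H=V_.hsv;m=np.zeros((400,640),np.uint8);x0,y0,x1,y1=dbox
    b=(H[...,0]>95)&(H[...,0]<125)&(H[...,1]>60);m[y0:y1,x0:x1]=b[y0:y1,x0:x1]
    m=cv2.morphologyEx(m,cv2.MORPH_CLOSE,np.ones((7,7)))
    c=max(cv2.findContours(m,0,1)[0],key=cv2.contourArea)[:,0]
    P=np.array([V_.plane(u,v,.071) for u,v in c])
    from scipy.optimize import least_squares
    if n=='side':P=P[V_.proj([0,0,0])[0]*0+c[:,1]<175+0*c[:,1]]
    f=least_squares(lambda x:np.hypot(P[:,0]-x[0],P[:,1]-x[1])-x[2],[.44,-.225,.078],loss='soft_l1',f_scale=.001)
    print(n,f.x,len(P),'spout far',P[P[:,0].argsort()[-4:]])
    m[:]=0;k=H[...,2]<70;m[y0:y1,x0:x1]=k[y0:y1,x0:x1]
    N,l,st,ce=cv2.connectedComponentsWithStats(m)
    for i in range(1,N):
        if st[i,4]>10:
            q=np.argwhere(l==i)[:,::-1];W=np.array([V_.plane(u,v,.161) for u,v in q]);d=np.linalg.svd(W[:,:2]-W[:,:2].mean(0))[2][0]
            print('blk',st[i],ce[i],V_.plane(*ce[i],.150),V_.plane(*ce[i],.161),np.degrees(np.arctan2(d[1],d[0])))
E
```

```text
top [ 0.4421 -0.2273  0.0758] 175 spout far [[ 0.5308 -0.2286  0.071 ]
 [ 0.5308 -0.226   0.071 ]
 [ 0.5308 -0.2234  0.071 ]
 [ 0.5308 -0.2208  0.071 ]]
blk [430 220   5  78 259] [432.6139 250.4324] [ 0.4734 -0.3229  0.15  ] [ 0.4731 -0.3193  0.161 ] 178.28449942863435
blk [381 261  26   6 117] [393.1368 264.2137] [ 0.4416 -0.2288  0.15  ] [ 0.4417 -0.2264  0.161 ] -91.01553982708242
side [ 0.4405 -0.2286  0.0772] 82 spout far [[ 0.5276 -0.2129  0.071 ]
 [ 0.5298 -0.2279  0.071 ]
 [ 0.53   -0.2228  0.071 ]
 [ 0.5302 -0.2179  0.071 ]]
blk [374 137   7  12  57] [376.614  142.4561] [ 0.4399 -0.2369  0.15  ] [ 0.4428 -0.2179  0.161 ] 86.29362727249988
```

```bash
python3 -m jog '{"claw":[1,1,1,1,1,1,1,1,1,1,1,1],"xyz":[[-10,-5,-12],[-30,-15,-35],[-55,-30,-65],[-82,-40,-95],[-110,-50,-128],[-138,-55,-160],[-166,-55,-192],[-194,-55,-224],[-222,-55,-256],[-250,-55,-288],[-278,-55,-320],[-300,-55,-346]],"turn":[0.02,0.07,0.13,0.2,0.28,0.36,0.44,0.5,0.55,0.6,0.65,0.7]}'
python3 - <<'E'
from bench import r
from scipy.spatial.transform import Rotation as R
s=r.state();print(s['time'],s['eef_pos'],R.from_quat(s['eef_rot']).as_matrix().round(4),s['q'])
E
```

```text
time: 1.15
eef_pos: [0.444, 0.2111, 0.2744]
eef_rot: [-0.683, -0.183, 0.183, 0.683]
force: [0.1, 0.2, 0.3]
gripper_width: 0.0941
1.15 [0.44397576 0.2110504  0.27439659] [[ 8.66e-01  2.00e-04 -5.00e-01]
 [ 5.00e-01  1.00e-04  8.66e-01]
 [ 2.00e-04 -1.00e+00  0.00e+00]] [ 2.12599730e-01 -1.80186677e-01  1.89305494e+00  7.23444891e-05
  1.42853634e+00 -3.11035495e-01]
```

```bash
python3 - <<'E'
from h import *
v=snap('wrist','w1.npz');crop(v,0,0,640,400,1.25,'pics/w1.png');print(v.o,v.R.round(3))
E
```

```text
[0.40181261 0.28312403 0.4408543 ] [[ 0.866  0.48   0.141]
 [ 0.5   -0.831 -0.245]
 [-0.001  0.282 -0.959]]
```

View pics/w1.png

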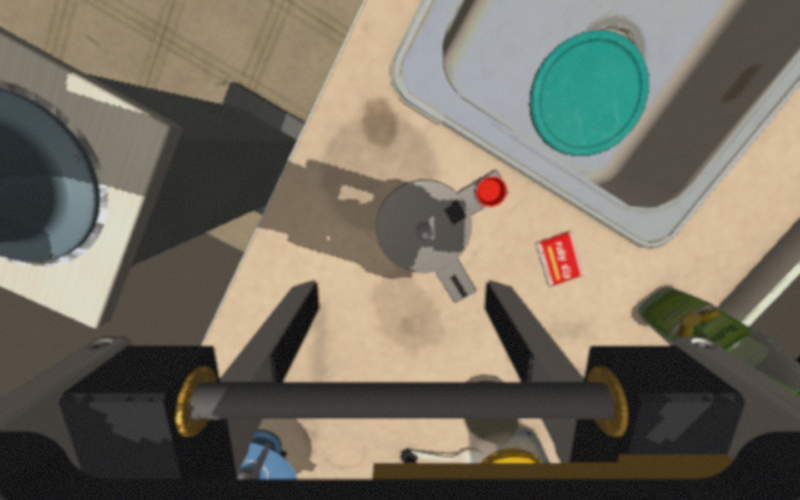

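```bash
python3 - <<'E'
from h import *
v=V('w1.npz');H=v.hsv;crop(v,290,125,415,250,6,'pics/w1c.png')
rm=((H[...,1]>170)&((H[...,0]<8)|(H[...,0]>172))).astype(np.uint8);m=rm*0;m[125:180,365:420]=rm[125:180,365:420]
c=max(cv2.findContours(m,0,1)[0],key=cv2.contourArea);e=cv2.fitEllipse(c);print('cup',e,v.plane(*e[0],.025))
k=(H[...,2]<75);m[:]=0;m[130:250,330:400]=k[130:250,330:400]
N,l,st,ce=cv2.connectedComponentsWithStats(m)
for i in range(1,N):
    if st[i,4]>5:print('blk',st[i],ce[i],v.plane(*ce[i],.009),v.plane(*ce[i],.027))
for n,P in(('seat',[.48,.2045,.01]),('tip',[.48,.2045,.047])):print(n,v.proj(P))
E
```

```text
cup ((392.58038330078125, 152.860107421875), (21.308061599731445, 23.02771759033203), 46.06881332397461) [0.52238359 0.28911469 0.025     ]
blk [355 161  17  20 227] [363.52422907 169.8722467 ] [0.50221142 0.24385983 0.009     ] [0.49802672 0.24549639 0.027     ]
blk [334 178   8   7  39] [337.41025641 180.35897436] [0.47505041 0.20840755 0.009     ] [0.47199781 0.21152179 0.027     ]
blk [362 221  11  16  53] [366.77358491 228.73584906] [0.56139673 0.16120796 0.009     ] [0.55474515 0.16628951 0.027     ]
blk [389 226  11  24 221] [393.7239819  239.12669683] [0.61179268 0.1681079  0.009     ] [0.60304056 0.17290186 0.027     ]
seat [338.83167548 184.04785041]
tip [340.3629979  190.08106042]
```

View pics/w1c.png

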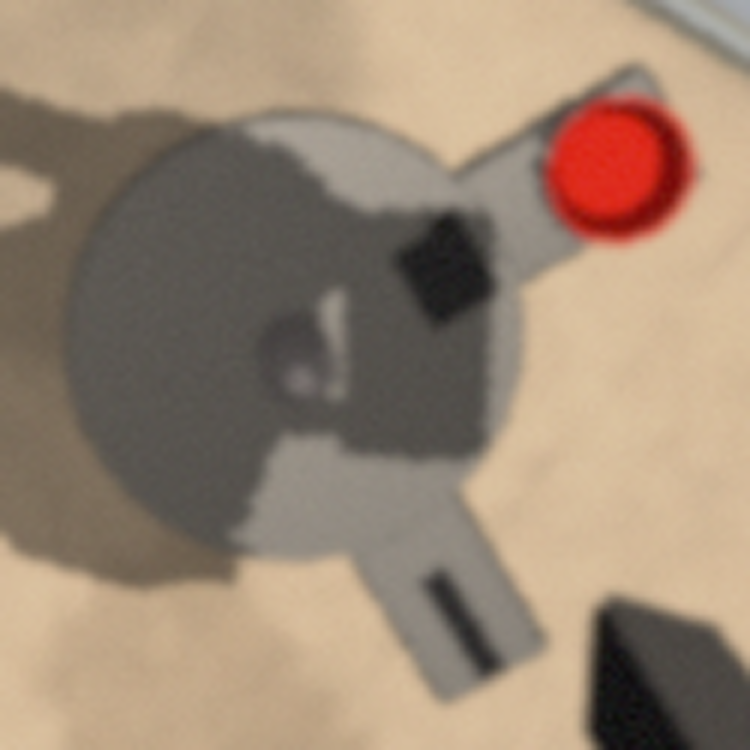

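```bash
python3 - <<'E'
from h import *
v=V('w1.npz')
for a in([301.2,181.5],[376.8,179.9],[338.2,142.9],[339.9,217.9]):print(v.plane(*a,.01))
print(v.plane(339.6,188,.047))
t=V('top0.npz');s=V('side0.npz')
# disc edges read by eye in crops
for a in([168,405],[525,395],[340,585]):print('t',t.plane(180+a[0]/8-.5,200+a[1]/8-.5,.01))
print(t.plane(180+318/8-.5,200+400/8-.5,.047),s.plane(310+411/6-.5,270+190/6-.5,.047))
E
```

```text
[0.42547571 0.17786264 0.01      ]
[0.52918611 0.24083021 0.01      ]
[0.44541045 0.26005037 0.01      ]
[0.51158602 0.15550624 0.01      ]
[0.47737368 0.20666502 0.047     ]
t [0.47916456 0.26650014 0.01      ]
t [0.48230676 0.14430889 0.01      ]
t [0.41852416 0.20528947 0.01      ]
[0.47965388 0.20575256 0.047     ] [0.47748497 0.20283166 0.047     ]
```

```bash
python3 -m jog '{"claw":[1,1,1,1,1,1,1,1,1,1,1,1],"xyz":[[-5,0,-9],[-18,0,-30],[-37,0,-62],[-57,0,-97],[-77,0,-132],[-97,0,-167],[-117,0,-202],[-137,0,-237],[-157,0,-270],[-176,0,-302],[-193,0,-330],[-207,0,-354]],"turn":[0.02,0.06,0.11,0.16,0.22,0.28,0.34,0.4,0.45,0.48,0.51,0.524]}'
python3 -m jog '{"claw":[1,1,1,1],"xyz":[[0,0,-16],[0,0,-24],[0,0,-28],[0,0,-28]],"turn":[0,0,0,0]}'
python3 - <<'E'
from h import *
from bench import r
s=r.state();print(s['eef_pos'],Rt.from_quat(s['eef_rot']).as_matrix().round(4))
v=snap('wrist','w2.npz');crop(v,0,0,640,400,1.25,'pics/w2.png');print(v.o)
E
```

```text
time: 2.2
eef_pos: [0.442, -0.1981, 0.2743]
eef_rot: [-0.707, -0.0, 0.0, 0.707]
force: [1.0, 0.1, -0.7]
gripper_width: 0.094
time: 2.53
eef_pos: [0.4425, -0.2245, 0.2743]
eef_rot: [-0.707, -0.001, 0.001, 0.707]
force: [0.7, -0.1, 0.7]
gripper_width: 0.0939
[ 0.44253231 -0.22452219  0.27427662] [[ 1.0e+00 -3.0e-04 -2.6e-03]
 [ 2.6e-03  5.0e-04  1.0e+00]
 [-3.0e-04 -1.0e+00  5.0e-04]]
[ 0.44152087 -0.14143085  0.44075302]
```

View pics/w2.png

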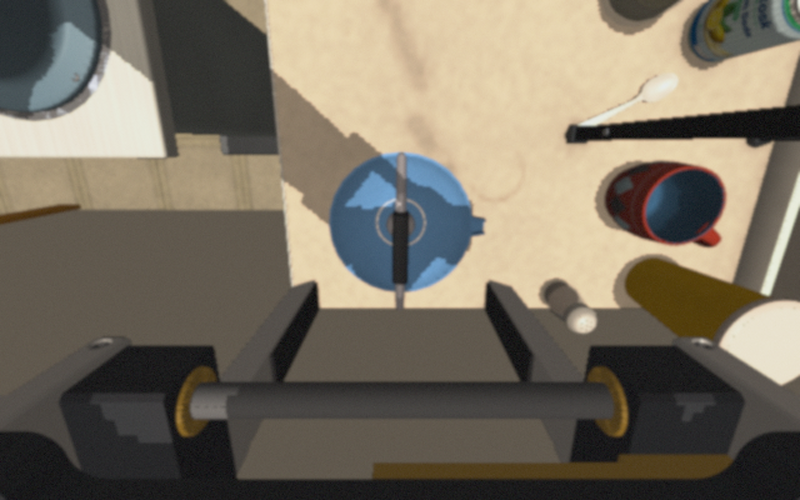

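```bash
python3 - <<'E'
from h import *
np.set_printoptions(precision=4,suppress=True)
from scipy.optimize import least_squares
v=V('w2.npz');crop(v,255,110,395,250,5,'pics/w2c.png');H=v.hsv;m=np.zeros((400,640),np.uint8)
b=(H[...,0]>95)&(H[...,0]<125)&(H[...,1]>60);m[115:240,255:395]=b[115:240,255:395]
m=cv2.morphologyEx(m,cv2.MORPH_CLOSE,np.ones((7,7)))
c=max(cv2.findContours(m,0,1)[0],key=cv2.contourArea)[:,0]
P=np.array([v.plane(u,w,.071) for u,w in c])
f=least_squares(lambda x:np.hypot(P[:,0]-x[0],P[:,1]-x[1])-x[2],[.44,-.225,.078],loss='soft_l1',f_scale=.001);print(f.x)
q=np.array([v.plane(u,w,.064) for u,w in c]);print(q[q[:,0]>f.x[0]+.083])
m[:]=0;k=H[...,2]<60;m[120:235,300:345]=k[120:235,300:345]
N,l,st,ce=cv2.connectedComponentsWithStats(m)
for i in range(1,N):
    if st[i,4]>40:
        q=np.argwhere(l==i)[:,::-1];W=np.array([v.plane(u,w,.161) for u,w in q]);d=np.linalg.svd(W[:,:2]-W[:,:2].mean(0))[2][0]
        print('blk',st[i],ce[i],v.plane(*ce[i],.161),np.degrees(np.arctan2(d[1],d[0])),W.min(0),W.max(0))
E
```

```text
[ 0.4407 -0.2279  0.0758]
[[ 0.5247 -0.2391  0.064 ]
 [ 0.526  -0.2377  0.064 ]
 [ 0.5274 -0.2377  0.064 ]
 [ 0.5288 -0.2377  0.064 ]
 [ 0.5302 -0.2377  0.064 ]
 [ 0.5301 -0.2362  0.064 ]
 [ 0.53   -0.2348  0.064 ]
 [ 0.5299 -0.2333  0.064 ]
 [ 0.5298 -0.2319  0.064 ]
 [ 0.5311 -0.2304  0.064 ]
 [ 0.531  -0.229   0.064 ]
 [ 0.5309 -0.2276  0.064 ]
 [ 0.5308 -0.2261  0.064 ]
 [ 0.5321 -0.2247  0.064 ]
 [ 0.532  -0.2233  0.064 ]
 [ 0.5306 -0.2233  0.064 ]
 [ 0.5291 -0.2218  0.064 ]
 [ 0.5277 -0.2219  0.064 ]
 [ 0.5263 -0.2219  0.064 ]
 [ 0.525  -0.2219  0.064 ]]
blk [314 170  13  57 644] [320.0963 197.2438] [ 0.4404 -0.2254  0.161 ] -90.43808314748848 [ 0.434  -0.2583  0.161 ] [ 0.4466 -0.1961  0.161 ]
```

View pics/w2c.png

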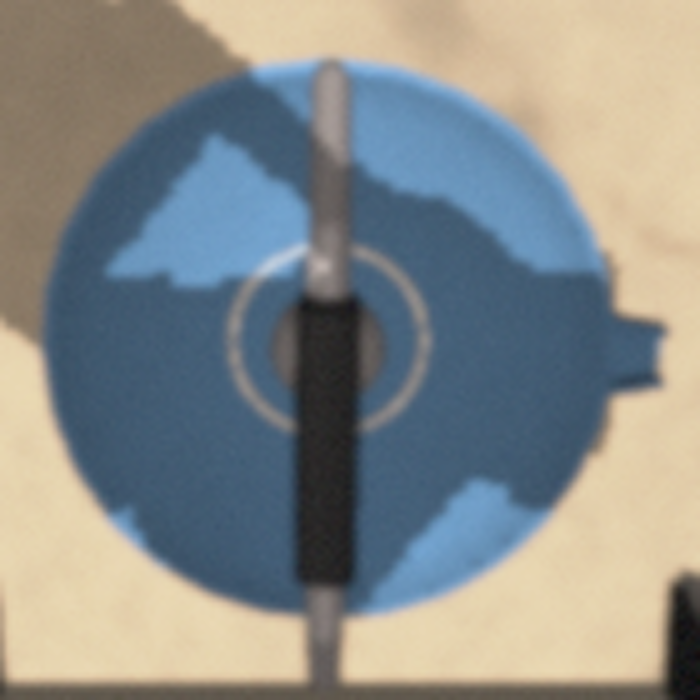

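```bash
python3 -m jog '{"claw":[1,1,0.9,0.8,0.7,0.6,0.5,0.45,0.4,0.4,0.4,0.4],"xyz":[[-0.5,5,-1],[-1,18,-3],[-1.5,36,-3],[-1.5,56,-3],[-1.5,76,-3],[-1.5,94,-3],[-1.5,109,-3],[-1.5,119,-3],[-1.5,125,-3],[-1.5,128,-3],[-1.5,129,-3],[-1.5,129,-3]],"turn":[0.01,0.02,0.02,0.02,0.02,0.02,0.02,0.02,0.02,0.02,0.02,0.02]}' 
python3 - <<'E'
from h import *
from bench import r
s=r.state();print(s['time'],s['eef_pos'],Rt.from_quat(s['eef_rot']).as_matrix().round(4))
v=snap('wrist','w3.npz');crop(v,0,0,640,400,1.25,'pics/w3.png')
v=snap('top','t3.npz');crop(v,345,200,435,300,6,'pics/t3.png')
E
```

```text
time: 3.58
eef_pos: [0.4412, -0.2283, 0.1459]
eef_rot: [0.707, -0.006, 0.007, -0.707]
force: [0.7, 1.1, -1.6]
gripper_width: 0.0381
3.5833 [ 0.44123207 -0.22826295  0.14590355] [[ 9.998e-01  7.000e-04  1.800e-02]
 [-1.800e-02 -6.000e-04  9.998e-01]
 [ 7.000e-04 -1.000e+00 -5.000e-04]]
```

View pics/w3.png

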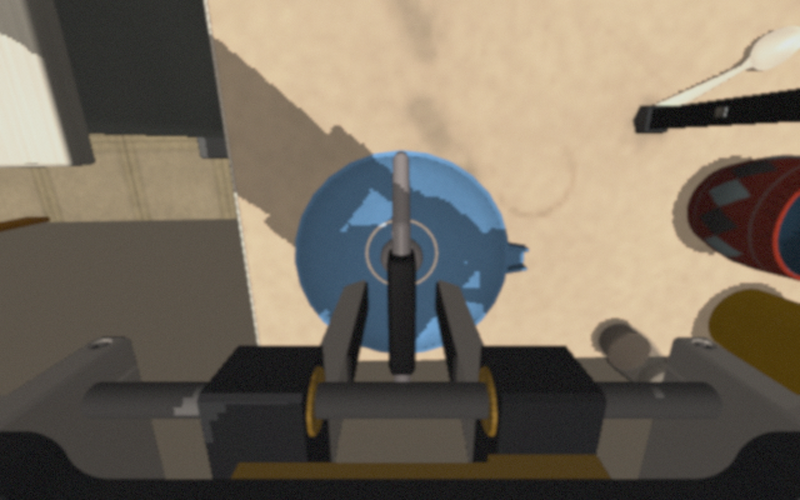

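```bash
python3 -m jog '{"claw":[0.32,0.26,0.22,0.19,0.17,0.15,0.13,0.1,0.05,0,0,0],"xyz":[[0,0,0],[0,0,0],[0,0,0],[0,0,0],[0,0,0],[0,0,0],[0,0,0],[0,0,0],[0,0,0],[0,0,0],[0,0,0],[0,0,0]],"turn":[0,0,0,0,0,0,0,0,0,0,0,0]}' 15
python3 -m jog '{"claw":[0,0,0,0],"xyz":[[0,0,0],[0,0,0],[0,0,0],[0,0,0]],"turn":[0,0,0,0]}' 45
python3 - <<'E'
from bench import r
s=r.state();print(s)
E
```

```text
time: 4.68
eef_pos: [0.441, -0.2282, 0.1455]
eef_rot: [0.707, -0.006, 0.006, -0.707]
force: [0.5, -1.4, -0.1]
gripper_width: 0.0139
time: 5.02
eef_pos: [0.441, -0.2281, 0.1455]
eef_rot: [0.707, -0.006, 0.006, -0.707]
force: [0.6, 0.5, -0.7]
gripper_width: 0.0136
{'time': 5.0167, 'q': array([-7.06218112e-01, -3.61092116e-02,  2.00495907e+00,  5.50272086e-05,
        1.17259076e+00, -6.88206752e-01]), 'qvel': array([-0.000691  , -0.00096199,  0.00017614,  0.00071727,  0.0009984 ,
        0.00176574]), 'joint_efforts': array([-7.17941090e-02, -2.75781924e+01, -2.86859286e+01, -6.44629053e-02,
        3.65147749e-01,  3.75957470e-04]), 'eef_pos': array([ 0.44098009, -0.22812893,  0.14548607]), 'eef_rot': array([ 0.7070988 , -0.00632271,  0.00642816, -0.70705727]), 'force': array([ 0.59516051,  0.52857903, -0.70320547]), 'ft_torque': array([-0.11735341, -0.14276002,  0.01393562]), 'gripper_width': 0.013618768526019972}
```

```bash
python3 -m jog '{"claw":[0,0,0,0,0,0,0,0,0,0,0,0],"xyz":[[0,-1,0],[0,-3,0],[0,-7,0],[0,-13,0],[0,-21,0],[0,-31,0],[0,-42,0],[0,-53,0],[0,-64,0],[0,-74,0],[0,-82,0],[0,-87,0]],"turn":[0,0,0,0,0,0,0,0,0,0,0,0]}'
python3 -m jog '{"claw":[0,0,0,0],"xyz":[[0,-2,0],[0,-3,0],[0,-3,0],[0,-3,0]],"turn":[0,0,0,0]}'
python3 - <<'E'
from h import *
from bench import r
s=r.state();print(s['eef_pos'],s['force'],s['ft_torque'])
v=snap('wrist','w4.npz');crop(v,0,0,640,400,1.25,'pics/w4.png')
v=snap('side','s4.npz');crop(v,310,80,430,180,6,'pics/s4.png')
E
```

```text
time: 6.02
eef_pos: [0.4413, -0.2284, 0.2341]
eef_rot: [0.708, -0.006, 0.007, -0.707]
force: [0.4, 0.5, -4.1]
gripper_width: 0.0134
time: 6.35
eef_pos: [0.4406, -0.2279, 0.2348]
eef_rot: [-0.707, 0.007, -0.006, 0.707]
force: [-0.0, 0.0, -5.3]
gripper_width: 0.0134
[ 0.44063768 -0.22787978  0.23479392] [-3.43386461e-02  2.28150073e-05 -5.32166549e+00] [-0.05538875  0.06183392 -0.00111596]
```

View pics/w4.png

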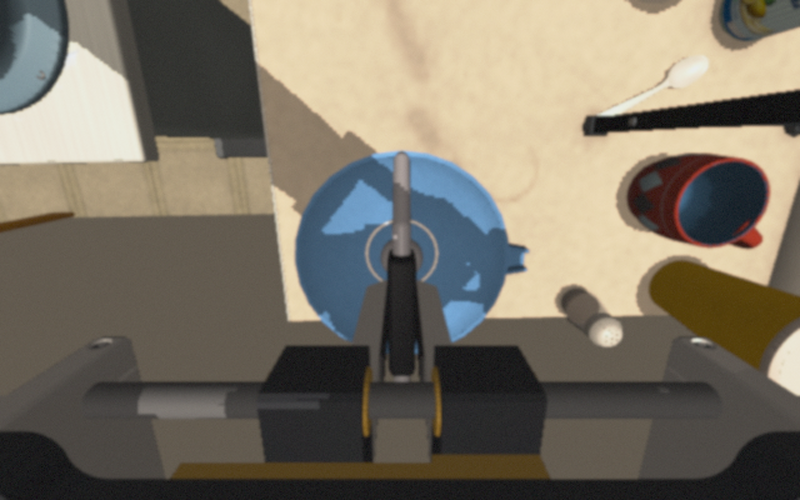

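View pics/s4.png

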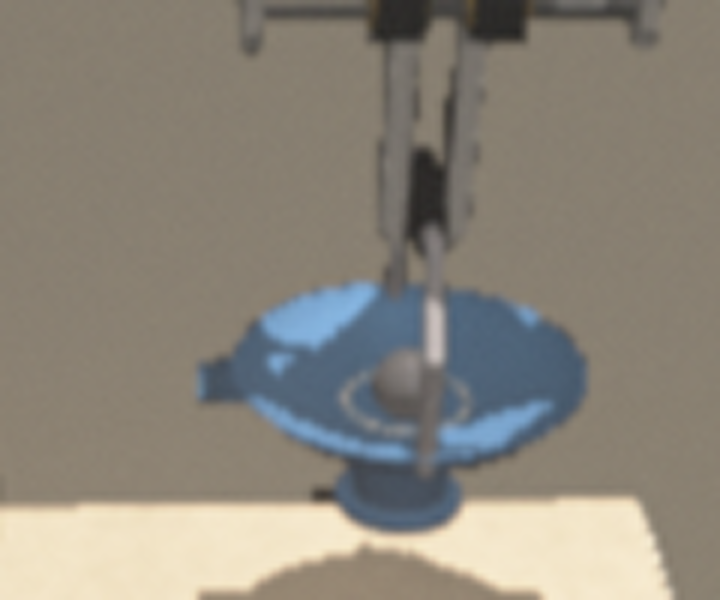

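```bash
python3 -m jog '{"claw":[0,0,0,0,0,0,0,0,0,0,0,0],"xyz":[[0,0,2],[0.5,0,7],[1,0,15],[2,0,27],[3,0,43],[4.3,0,62],[5.8,0,83],[7.3,0,105],[8.8,0,127],[10.3,0,149],[11.8,0,171],[13.3,0,193]],"turn":[0,0,0,0,0,0,0,0,0,0,0,0]}'
python3 -m jog '{"claw":[0,0,0,0,0,0,0,0,0,0,0,0],"xyz":[[1.5,0,22],[3,0,44],[4.5,0,66],[6,0,88],[7.5,0,110],[9,0,132],[10.5,0,153],[12,0,172],[13.3,0,189],[14.4,0,203],[15.2,0,214],[16,0,222]],"turn":[0.01,0.03,0.065,0.11,0.16,0.21,0.26,0.31,0.36,0.405,0.44,0.465]}'
python3 - <<'E'
from h import *
from bench import r
s=r.state();print(s['time'],s['eef_pos'],Rt.from_quat(s['eef_rot']).as_matrix().round(4))
E
```

```text
time: 7.45
eef_pos: [0.4574, -0.0332, 0.2355]
eef_rot: [-0.707, 0.006, -0.006, 0.707]
force: [0.3, 0.1, -4.2]
gripper_width: 0.0137
time: 8.45
eef_pos: [0.4768, 0.1883, 0.2354]
eef_rot: [-0.686, 0.169, -0.169, 0.687]
force: [0.6, 0.3, -4.2]
gripper_width: 0.0137
8.45 [0.47679557 0.18834703 0.23542758] [[ 8.857e-01 -3.000e-04  4.642e-01]
 [-4.642e-01  5.000e-04  8.857e-01]
 [-5.000e-04 -1.000e+00  3.000e-04]]
```

```bash
python3 -m jog '{"claw":[0,0,0,0,0,0,0,0],"xyz":[[-2,0,5],[-4,0,10],[-5.5,0,13.5],[-6.5,0,15.8],[-6.7,0,16.5],[-6.7,0,16.5],[-6.7,0,16.5],[-6.7,0,16.5]],"turn":[0.01,0.015,0.015,0.015,0.015,0.015,0.015,0.015]}'
python3 - <<'E'
from h import *
from bench import r
s=r.state();print(s['time'],s['eef_pos'],Rt.from_quat(s['eef_rot']).as_matrix().round(4))
v=snap('wrist','w5.npz');crop(v,0,0,640,400,1.25,'pics/w5.png')
v=snap('side','s5.npz');crop(v,300,190,440,370,4.4,'pics/s5.png')
v=snap('top','t5.npz');crop(v,150,180,290,290,5.5,'pics/t5.png')
E
```

```text
time: 9.12
eef_pos: [0.4795, 0.2038, 0.2355]
eef_rot: [0.685, -0.174, 0.174, -0.685]
force: [0.6, -0.4, -4.8]
gripper_width: 0.0139
9.1167 [0.47945001 0.20375299 0.23546052] [[ 8.783e-01 -0.000e+00  4.781e-01]
 [-4.781e-01 -1.000e-04  8.783e-01]
 [ 0.000e+00 -1.000e+00 -1.000e-04]]
```

View pics/w5.png

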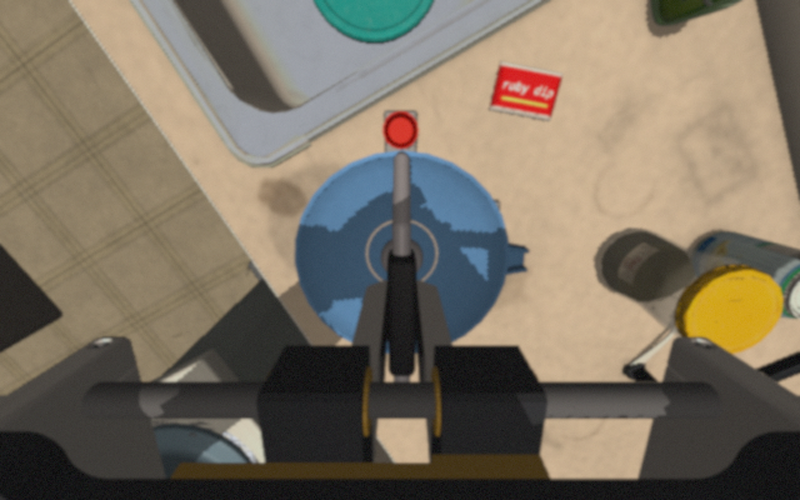

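View pics/s5.png

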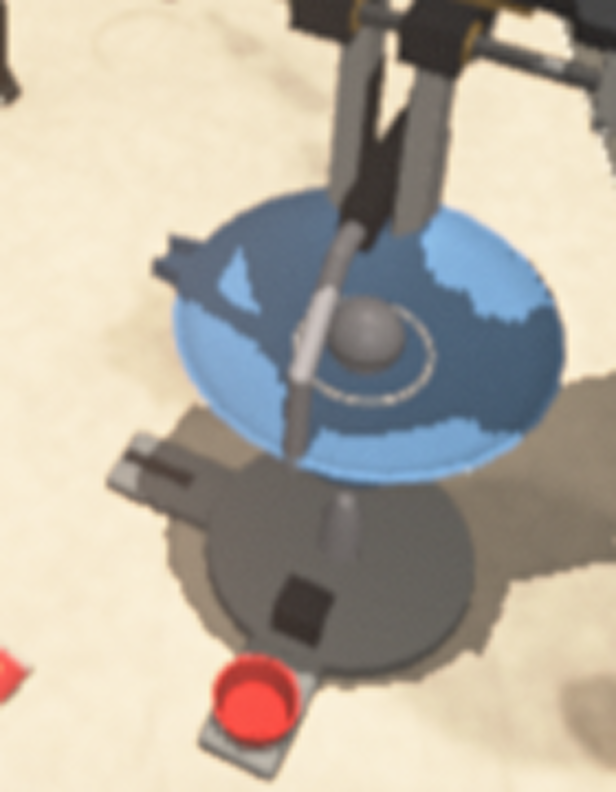

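View pics/t5.png

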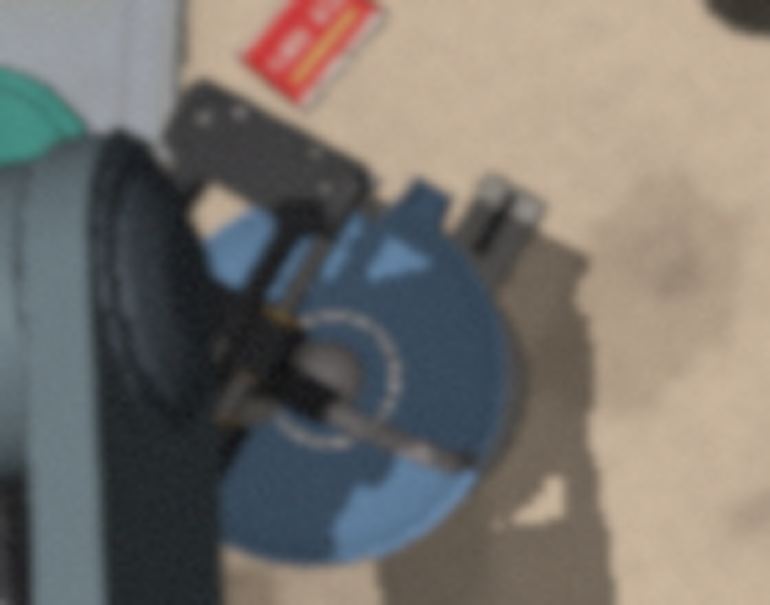

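```bash
cat > m.py <<'E'
from h import *
np.set_printoptions(precision=4,suppress=True)
from scipy.optimize import least_squares
def rim(v,box,z,g,ymax=None):
    x0,y0,x1,y1=box;H=v.hsv;m=np.zeros((400,640),np.uint8)
    b=(H[...,0]>95)&(H[...,0]<125)&(H[...,1]>60);m[y0:y1,x0:x1]=b[y0:y1,x0:x1]
    m=cv2.morphologyEx(m,cv2.MORPH_CLOSE,np.ones((7,7)))
    c=max(cv2.findContours(m,0,1)[0],key=cv2.contourArea)[:,0]
    P=np.array([v.plane(u,w,z) for u,w in c])
    r=np.hypot(P[:,0]-g[0],P[:,1]-g[1]);P=P[abs(r-.076)<.012]
    f=least_squares(lambda x:np.hypot(P[:,0]-x[0],P[:,1]-x[1])-x[2],[*g,.076],loss='soft_l1',f_scale=.001)
    return f.x
def cup(v,box):
    x0,y0,x1,y1=box;H=v.hsv
    rm=((H[...,1]>170)&((H[...,0]<8)|(H[...,0]>172))).astype(np.uint8);m=rm*0;m[y0:y1,x0:x1]=rm[y0:y1,x0:x1]
    c=max(cv2.findContours(m,0,1)[0],key=cv2.contourArea);e=cv2.fitEllipse(c);return v.plane(*e[0],.025)
def disc(v,box,g,smax=30):
    x0,y0,x1,y1=box;H=v.hsv;k=(H[...,1]<smax)&(H[...,2]>45);m=np.zeros((400,640),np.uint8);m[y0:y1,x0:x1]=k[y0:y1,x0:x1]
    m=cv2.morphologyEx(m,cv2.MORPH_CLOSE,np.ones((3,3)))
    c=max(cv2.findContours(m,0,1)[0],key=cv2.contourArea)[:,0];P=np.array([v.plane(u,w,.01) for u,w in c])
    r=np.hypot(P[:,0]-g[0],P[:,1]-g[1]);P=P[abs(r-.062)<.008]
    f=least_squares(lambda x:np.hypot(P[:,0]-x[0],P[:,1]-x[1])-.062,g,loss='soft_l1',f_scale=.001);return f.x,len(P)
E
python3 - <<'E'
from m import *
g=[.479,.205]
w=V('w5.npz');s=V('side0.npz');s5=V('s5.npz');t=V('t5.npz')
zr=.2355+.005-.150+.071
print('wrist rim',rim(w,(230,115,430,300),zr,g),'cup',cup(w,(300,85,345,125)))
print('side rim',rim(s5,(330,225,432,305),zr,g),'cup',cup(s5,(345,335,372,362)),disc(s,(310,270,430,370),g))
print('top rim',rim(t,(185,205,250,285),zr,g))
print('top disc',disc(V('top0.npz'),(180,200,270,280),g,40))
# tip seen in side 5
for a in([345,497],[344,490]):print(s5.plane(300+a[0]/4.4-.5,190+a[1]/4.4-.5,.047))
for a,b in(((175,465),(195,480)),):pass
E
```

```text
wrist rim [0.4782 0.2039 0.0775] cup [0.5233 0.2894 0.025 ]
side rim [0.4775 0.2063 0.0757] cup [0.5228 0.2907 0.025 ] (array([0.4805, 0.2085]), 156)
top rim [0.4788 0.201  0.0749]
top disc (array([0.4805, 0.2062]), 116)
[0.478  0.2059 0.047 ]
[0.478  0.2021 0.047 ]
```

```bash
python3 -m jog '{"claw":[0,0,0,0,0,0,0,0,0,0,0,0],"xyz":[[-0.3,1,1.5],[-0.6,3,3],[-0.6,6,3.1],[-0.6,10,3.1],[-0.6,15,3.1],[-0.6,20,3.1],[-0.6,25,3.1],[-0.6,29,3.1],[-0.6,32,3.1],[-0.6,34,3.1],[-0.6,35,3.1],[-0.6,35,3.1]],"turn":[0,0,0,0,0,0,0,0,0,0,0,0]}'
python3 - <<'E'
from m import *
from bench import r
g=[.4795,.206]
for _ in range(2):
    s=r.state();print(s['time'],s['eef_pos'],s['force'],s['ft_torque'])
    w=snap('wrist','w6.npz');t=snap('side','s6.npz')
zr=s['eef_pos'][2]+.005-.150+.071
print('wrist rim',rim(w,(230,115,430,300),zr,g),'cup',cup(w,(300,65,345,125)))
print('side rim',rim(t,(330,225,432,345),zr,g),'cup',cup(t,(345,335,372,362)))
crop(t,300,190,440,370,4.4,'pics/s6.png')
E
```

```text
time: 10.27
eef_pos: [0.4803, 0.207, 0.2003]
eef_rot: [0.685, -0.174, 0.174, -0.685]
force: [0.6, 1.4, -3.4]
gripper_width: 0.0134
10.2667 [0.4803 0.207  0.2003] [ 0.5986  1.4246 -3.3882] [-0.0671  0.1495 -0.0116]
10.3667 [0.4805 0.2071 0.2007] [ 0.5957 -0.4516 -3.6609] [ 0.0194  0.1073 -0.0439]
wrist rim [0.4793 0.2071 0.0775] cup [0.5236 0.29   0.025 ]
side rim [0.4786 0.2097 0.0757] cup [0.5225 0.2904 0.025 ]
```

View pics/s6.png

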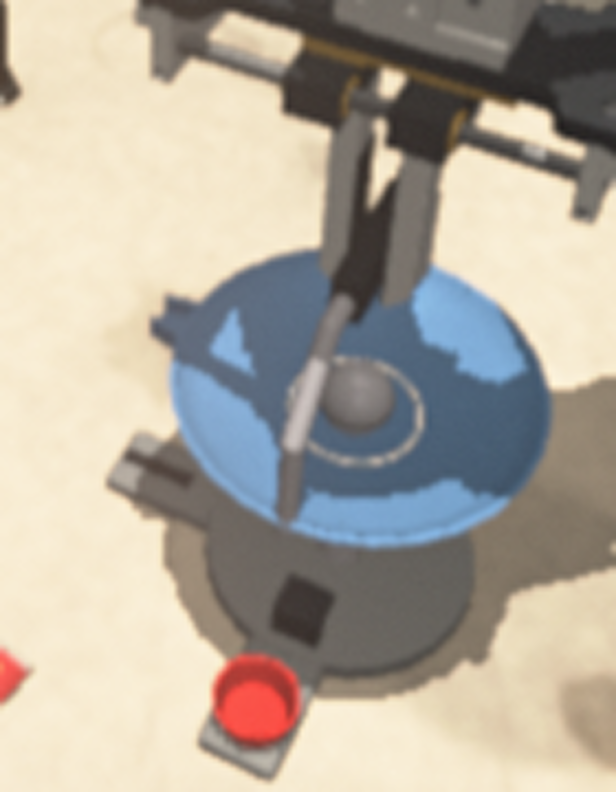

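```bash
python3 -m jog '{"claw":[0,0,0,0,0,0,0,0,0,0],"xyz":[[0,1,0],[0,3,0],[0,5,0],[0,8,0],[0,11,0],[0,14,0],[0,17,0],[0,19,0],[0,20,0],[0,20,0]],"turn":[0,0,0,0,0,0,0,0,0,0]}'; python3 -c "
from bench import r;s=r.state();print(s['eef_pos'],s['force'],s['ft_torque'])"
```

```text
time: 11.3
eef_pos: [0.4802, 0.207, 0.1801]
eef_rot: [0.685, -0.174, 0.174, -0.685]
force: [0.1, -0.3, -4.2]
gripper_width: 0.0141
[0.48017315 0.20699268 0.18009459] [ 0.13913894 -0.30936453 -4.24025787] [-0.03070084  0.05894248 -0.01039851]
```

```bash
python3 -m jog '{"claw":[0,0,0,0,0,0,0,0,0,0],"xyz":[[0,1,0],[0,3,0],[0,5,0],[0,8,0],[0,11,0],[0,14,0],[0,16,0],[0,17.5,0],[0,18,0],[0,18,0]],"turn":[0,0,0,0,0,0,0,0,0,0]}'; python3 -c "
from bench import r;s=r.state();print(s['eef_pos'],s['force'],s['ft_torque'])"
```

```text
time: 12.13
eef_pos: [0.4803, 0.207, 0.1623]
eef_rot: [0.685, -0.174, 0.174, -0.685]
force: [0.1, -1.4, -4.0]
gripper_width: 0.0137
[0.48030654 0.20703017 0.16230975] [ 0.10397366 -1.38912183 -4.00886764] [-0.05929802  0.07583862  0.02459165]
```

```bash
python3 -m jog '{"claw":[0,0,0,0,0,0,0,0,0],"xyz":[[0,1,0],[0,2,0],[0,3,0],[0,4,0],[0,5,0],[0,6,0],[0,6.5,0],[0,6.5,0],[0,6.5,0]],"turn":[0,0,0,0,0,0,0,0,0]}'; python3 -c "
from bench import r;s=r.state();print(s['eef_pos'],s['force'],s['ft_torque'])"
```

```text
time: 12.88
eef_pos: [0.4804, 0.207, 0.1559]
eef_rot: [0.685, -0.174, 0.174, -0.685]
force: [0.5, 0.4, -4.4]
gripper_width: 0.0136
[0.48035088 0.20703512 0.15591168] [ 0.45234734  0.41248982 -4.44148554] [-0.05147053  0.11413756 -0.00858192]
```

```bash
python3 -m jog '{"claw":[0,0,0,0,0,0],"xyz":[[0,0.5,0],[0,1,0],[0,1.5,0],[0,1.5,0],[0,1.5,0],[0,1.5,0]],"turn":[0,0,0,0,0,0]}'; python3 -c "
from bench import r;s=r.state();print(s['eef_pos'],s['force'],s['ft_torque'])"
```

```text
time: 13.38
eef_pos: [0.4808, 0.2071, 0.1554]
eef_rot: [-0.685, 0.174, -0.175, 0.685]
force: [-1.2, -1.3, 4.8]
gripper_width: 0.0137
[0.48081576 0.20713756 0.15540124] [-1.21036566 -1.28283428  4.76544591] [-0.16177876  0.69328123  0.02549091]
```

```bash
python3 - <<'E'
from m import *
from bench import r
g=[.4795,.2065]
s=r.state();print(s['eef_pos'],s['force'])
w=snap('wrist','w7.npz');t=snap('side','s7.npz')
zr=.081
print('wrist rim',rim(w,(230,115,430,300),zr,g),'cup',cup(w,(300,45,345,125)))
print('side rim',rim(t,(310,225,442,355),zr,g),'cup',cup(t,(345,335,372,362)))
s=r.state();print(s['eef_pos'],s['force'],s['ft_torque'])
crop(t,300,190,440,370,4.4,'pics/s7.png');crop(w,0,0,640,400,1.25,'pics/w7.png')
E
```

```text
[0.4808 0.2071 0.1554] [-1.2104 -1.2828  4.7654]
wrist rim [0.4793 0.207  0.0777] cup [0.5237 0.2902 0.025 ]
side rim [0.4785 0.2094 0.0759] cup [0.5223 0.2904 0.025 ]
[0.4808 0.2071 0.1554] [-3.2707 -1.2247  5.9992] [-0.1815  0.7399  0.0124]
```

View pics/s7.png

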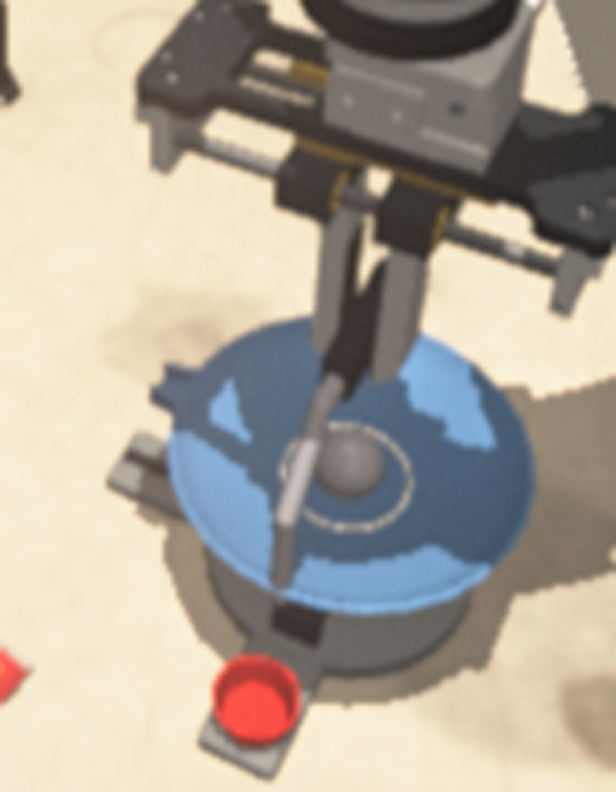

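View pics/w7.png

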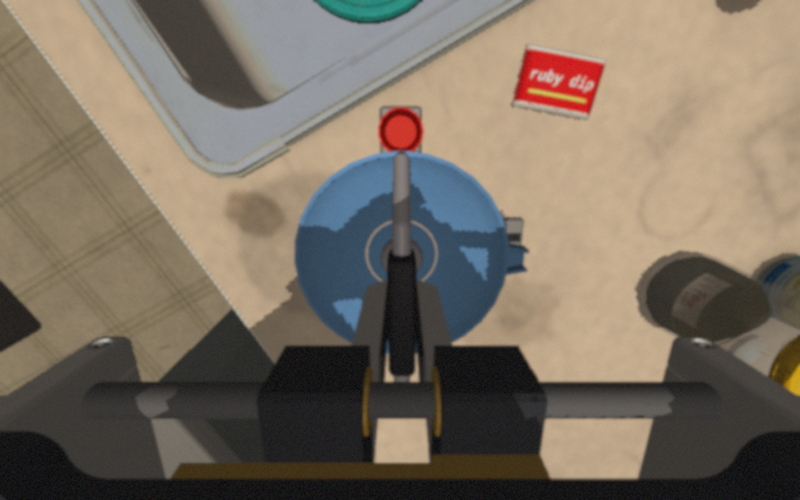

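```bash
python3 -m jog '{"claw":[0,0,0,0,0,0,0,0,0,0,0,0],"xyz":[[0,-0.2,0],[0,-0.4,0],[0,-0.5,0],[0,-0.5,0],[0,-0.5,0],[0,-0.5,0],[0,-0.5,0],[0,-0.5,0],[0,-0.5,0],[0,-0.5,0],[0,-0.5,0],[0,-0.5,0]],"turn":[-0.005,-0.015,-0.035,-0.065,-0.1,-0.14,-0.18,-0.22,-0.255,-0.28,-0.295,-0.3]}'; python3 -c "
from bench import r;s=r.state();print(s['eef_pos'],s['force'],s['ft_torque'])"
```

```text
time: 14.48
eef_pos: [0.4809, 0.2073, 0.1554]
eef_rot: [-0.703, 0.069, -0.07, 0.704]
force: [-0.2, 0.2, 5.1]
gripper_width: 0.0138
[0.48089945 0.2073039  0.15539355] [-0.24698482  0.17331464  5.11607006] [ 0.0611204   0.26329796 -0.14229398]
```

```bash
python3 -m jog '{"claw":[0,0,0,0,0,0,0,0,0,0,0,0],"xyz":[[0,0,0],[0,0,0],[0,0,0],[0,0,0],[0,0,0],[0,0,0],[0,0,0],[0,0,0],[0,0,0],[0,0,0],[0,0,0],[0,0,0]],"turn":[-0.01,-0.03,-0.06,-0.1,-0.15,-0.205,-0.26,-0.315,-0.36,-0.395,-0.42,-0.43]}'; python3 -c "
from bench import r;s=r.state();print(s['eef_pos'],s['force'],s['ft_torque'])"
python3 -m jog '{"claw":[0,0,0,0,0,0,0,0,0,0,0,0],"xyz":[[0,0,0],[0,0,0],[0,0,0],[0,0,0],[0,0,0],[0,0,0],[0,0,0],[0,0,0],[0,0,0],[0,0,0],[0,0,0],[0,0,0]],"turn":[-0.01,-0.03,-0.06,-0.1,-0.15,-0.205,-0.26,-0.315,-0.36,-0.395,-0.42,-0.43]}'; python3 - <<'E'
from m import *
from bench import r
s=r.state();print(s['eef_pos'],s['force'],s['ft_torque'])
w=snap('wrist','w8.npz');t=snap('side','s8.npz')
crop(t,300,190,440,370,4.4,'pics/s8.png');crop(w,0,0,640,400,1.25,'pics/w8.png')
E
```

```text
time: 15.48
eef_pos: [0.4808, 0.207, 0.1554]
eef_rot: [0.702, 0.083, -0.082, -0.702]
force: [-0.5, 0.3, 4.7]
gripper_width: 0.0138
[0.48083248 0.20700539 0.15536663] [-0.53364712  0.32495339  4.74957221] [-0.09885884  0.18325772 -0.02908408]
time: 16.48
eef_pos: [0.4809, 0.207, 0.1554]
eef_rot: [0.669, 0.231, -0.23, -0.668]
force: [0.3, 0.5, 5.5]
gripper_width: 0.0137
[0.4809 0.207  0.1554] [0.2834 0.5025 5.5213] [-0.0364  0.0856 -0.0785]
```

View pics/s8.png

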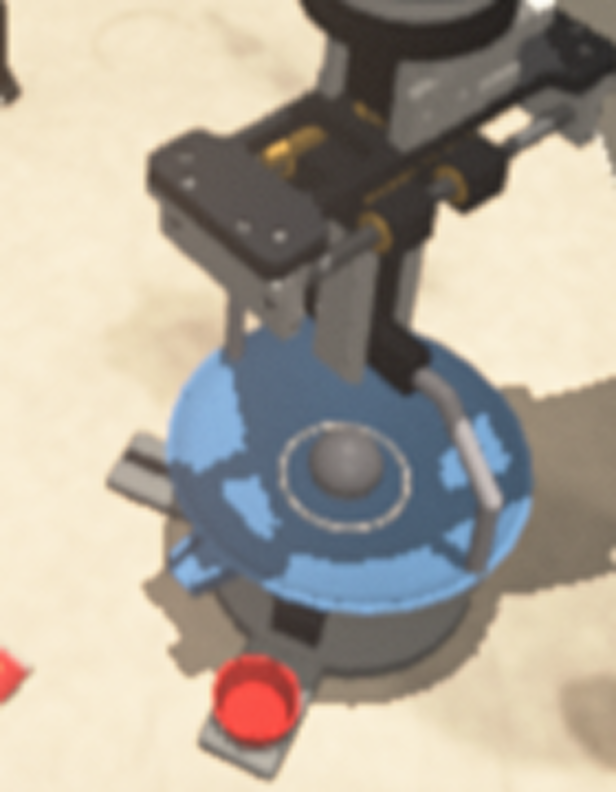

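View pics/w8.png

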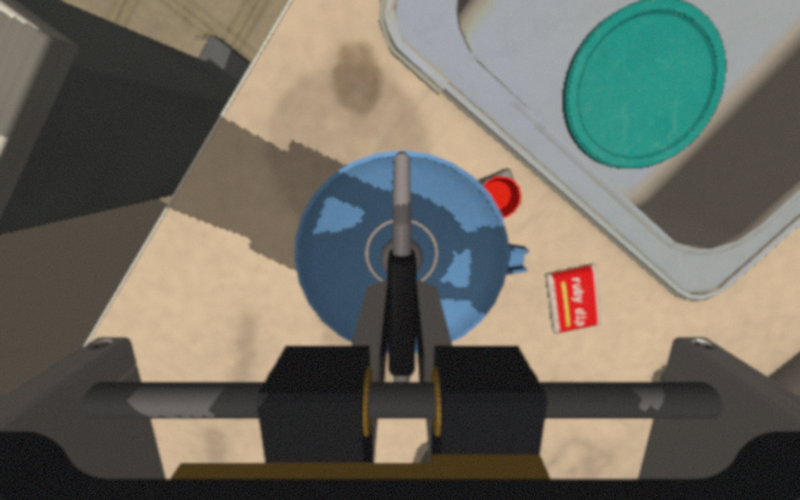

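```bash
python3 -m jog '{"claw":[0,0,0,0,0,0,0,0,0,0,0,0],"xyz":[[0,0,0],[0,0,0],[0,0,0],[0,0,0],[0,0,0],[0,0,0],[0,0,0],[0,0,0],[0,0,0],[0,0,0],[0,0,0],[0,0,0]],"turn":[-0.01,-0.03,-0.06,-0.1,-0.145,-0.19,-0.235,-0.28,-0.32,-0.355,-0.375,-0.38]}';python3 - <<'E'
from m import *
from bench import r
s=r.state();print(s['eef_pos'],s['force'],s['ft_torque']);X=Rt.from_quat(s['eef_rot']).as_matrix()[:,0];print(np.degrees(np.arctan2(X[1],X[0])))
w=snap('wrist','w9.npz');t=snap('side','s9.npz')
crop(t,300,190,440,370,4.4,'pics/s9.png');crop(w,0,0,640,400,1.25,'pics/w9.png')
E
```

```text
time: 17.58
eef_pos: [0.4809, 0.207, 0.1554]
eef_rot: [0.613, 0.353, -0.352, -0.613]
force: [-0.1, -0.5, 5.2]
gripper_width: 0.0138
[0.4809 0.207  0.1554] [-0.1199 -0.4865  5.2013] [-0.0213  0.105  -0.0805]
59.77416096206584
```

View pics/w9.png

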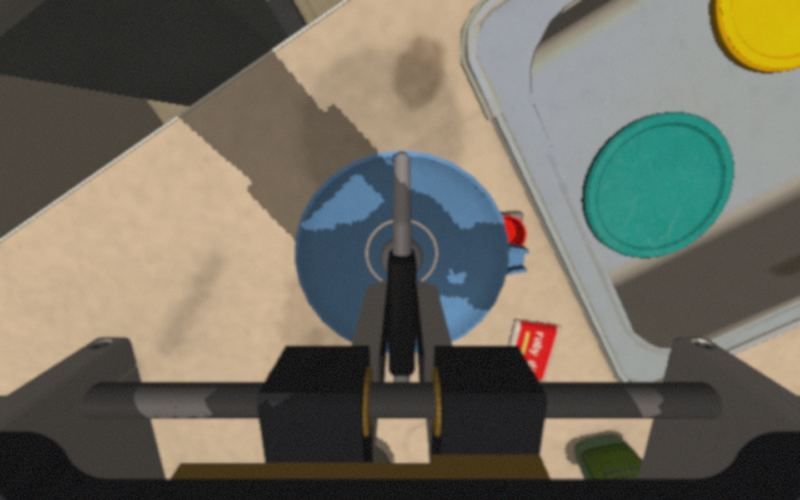

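View pics/s9.png

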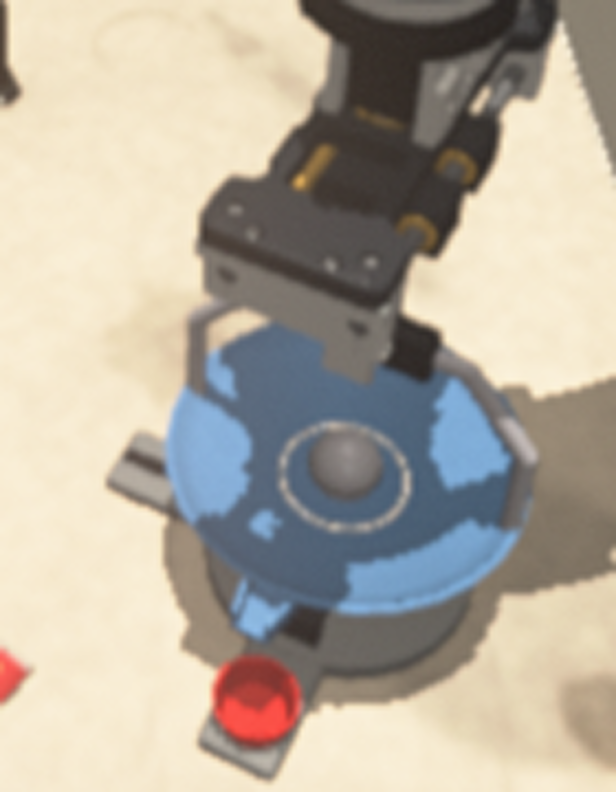

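```bash
python3 - <<'E'
from m import *
w=V('w9.npz');t=V('s9.npz');g=[.4795,.2065]
for n,v,p,b in(('w',w,(418.2,207.5),(230,115,430,300)),('s',t,(356.1,333.4),(310,225,442,355))):
    R=rim(v,b,.081,g);c=cup(v,(390,150,430,200) if n=='w' else (345,335,372,362))
    q=v.plane(*p,.071);d=q-[R[0],R[1],0];print(n,'rim',R,'spout',q,np.hypot(*d[:2]),np.degrees(np.arctan2(d[1],d[0])),'cup',c,np.degrees(np.arctan2(c[1]-R[1],c[0]-R[0])))
E
```

```text
w rim [0.4807 0.2086 0.0765] spout [0.5296 0.2867 0.071 ] 0.09215336198184208 57.9283492491935 cup [0.523  0.2986 0.025 ] 64.84648735136585
s rim [0.4837 0.2119 0.0733] spout [0.5273 0.2879 0.071 ] 0.08754825322657378 60.11127327926461 cup [0.5218 0.2954 0.025 ] 65.46354976793695
```

```bash
python3 -m jog '{"claw":[0,0,0,0,0,0,0,0,0,0],"xyz":[[0,0,0],[0,0,0],[0,0,0],[0,0,0],[0,0,0],[0,0,0],[0,0,0],[0,0,0],[0,0,0],[0,0,0]],"turn":[-0.005,-0.015,-0.03,-0.04,-0.045,-0.045,-0.045,-0.045,-0.045,-0.045]}';python3 - <<'E'
from m import *
from bench import r
s=r.state();print(s['eef_pos'],s['force'],s['ft_torque'],s['gripper_width']);X=Rt.from_quat(s['eef_rot']).as_matrix()[:,0];print(np.degrees(np.arctan2(X[1],X[0])))
t=snap('side','s10.npz');u=snap('top','t10.npz')
a=cv2.resize(t.p[190:370,300:440,::-1],(420,540),interpolation=2);b=cv2.resize(u.p[180:300,160:240,::-1],(360,540),interpolation=2)
cv2.imwrite('pics/s10.png',np.hstack([a,b]))
E
```

```text
time: 18.52
eef_pos: [0.4809, 0.207, 0.1554]
eef_rot: [0.605, 0.366, -0.365, -0.605]
force: [0.4, -0.5, 5.0]
gripper_width: 0.0136
[0.4809 0.207  0.1554] [ 0.4342 -0.4643  5.0215] [-0.0401  0.1024 -0.1518] 0.013615574224655995
62.31008349343395
```

View pics/s10.png

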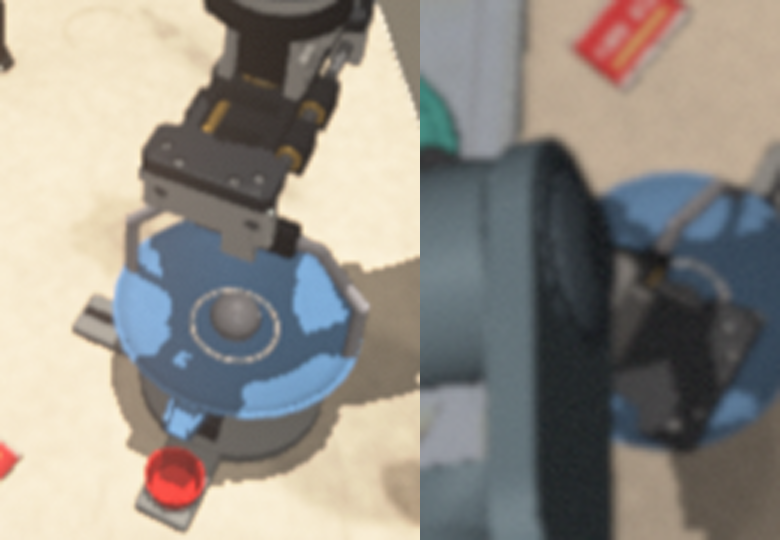

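```bash
python3 -c "
from bench import r;r.close_job();s=r.state();print(s['time'],s['eef_pos'],s['force'],s['gripper_width'])"
```

```text
the job is handed in; nothing more can be done
the job is handed in; nothing more can be done
```

I lifted the blue dish by its handle and lowered its foot onto the spindle with the spout over the black line. I then turned it about 91° anticlockwise and handed the job in with the gripper still holding the handle. No verdict is given, so what follows is from my own checks.

- **Seated:** At hand-in (about 18.6 s) the tool height was 0.1554 m, against about 0.1555 m expected with the dish all the way down. The dish was pressing on the stand with about 10 N.
- **Spout:** The tool's heading was 62.3°. I put the cup's direction at about 62°. Before the last small turn, the two cameras read the spout's direction as 58° and 60°, when the tool read 59.8°, so it could be a few degrees short. That is within the 16 mm allowed (about 10°).
- **Centring:** The camera estimates of the dish's and the spindle's position disagreed by 1–4 mm. The foot went down over the spindle with no sideways force.
- **Tea ball and grip:** The tea ball was in the middle of the ring in every picture. The gripper stayed at 13.6 mm on the grip, closed at 45 N.
- **Lug and claw:** The lug under the claw could not be seen. No resistance showed during the turn.
- **Bystanders:** I did not re-measure the shaker, jar or mug at the end. The arm did not go near them.

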